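Gauge a sleeve and hold it up on the cam lift

ROBOT

A 6-joint arm with a two-finger parallel gripper is mounted at the origin on the work surface. World frame = base frame: x ahead of the robot, y to its left, z up, the work surface at z = 0. Lengths are in m, angles in rad, forces in N, time in s.
With the tool pointing down it reaches from about 0.425 to 0.95 m from the base axis. Payload 3.5 kg.
Tool frame: the origin (TCP) lies at the very end of the fingers, on their centre line; the grasp point (between the pads) lies 19 mm behind it; z points along the fingers, y is the line along which they close (so a half turn about z gives the same grasp; the last joint's range is limited). The gripper opens to 85 mm and grips with 20 to 120 N. Pads are 22 mm wide; open, the fingers measure 114 mm over their backs; the gripper's body (76 mm by 85 mm) begins 54 mm behind the grasp point. The pads swing forward as they close: fully open they stand 13 mm farther back than shut.
Start: joints at [-1.264, 0.286, 1.577, -0, 1.279, -0.15], TCP at [0.298, -0.606, 0.231] pointing down, gripper open.
Joint ranges: [-2.77, 2.77], [-0.9, 2.22], [0.21, 2.48], [-1.53, 4.67], [0.24, 2.81], [-2.84, 2.84]. Speed limits (rad/s): [2.79, 2.79, 3.14, 3.14, 3.14, 3.14].

INTERFACE

Orientations are given as a rotation vector (axis times angle).
In Python, from cell import robot gives the robot as it stands.
- The arm moves only by the shell command python3 -m pendant 'ROWS' [FORCE]. ROWS is text: rows parted by semicolons, each of 7 numbers parted by spaces: the shift along the tool's x, y, z in cm, then the turn, a rotation vector about the tool's x, y, z in degrees, then the opening, from -1 (shut) to 1 (fully open). In form: x y z wx wy wz gripper; .... A call has 1 to 12 rows; each row shifts and turns the commanded pose from where the row before left it, along the tool's axes as they then stand; what a row does not reach is not made up. A row lasts 1/8 s, in which the tool goes at most 62.5 mm and 10.7 degrees, less where a joint would pass 70% of its speed; a pose out of reach is approached as far as the arm can. A call with a gripper value outside its range is refused whole. The fingers move at their own pace and stop on an object; FORCE is the grip in N (left out, the last holds). Time passes only in rows, so rows that do not move let the fingers close. It gives the time, the measured TCP pose, the force, the opening and the grip force at its end, in the units of the state.
- robot.state(): the state, without advancing time (a new reading comes with each control period).
- robot.camera(name): name is "scene" or "top" or "wrist"; returns (picture, depth): 420x560x3 uint8, red, green, blue; 420x560 float32, m along the optical axis (not along the pixel's ray), 0 where there is no reading.
- robot.camera_params(name): a dict with "vertical_fov" (degrees; the focal length in pixels is half the picture's height over the tangent of half this angle, whatever the lens; pixels are square), "cx", "cy" (the principal point, pixels), "distortion" ([k1, k2, p1, p2, k3] as OpenCV has them; the pictures are not rectified), "R" (3x3) and "t" (3): a world point X has camera coordinates R X + t. Camera axes: x right, y down, z forward; pixel columns grow to the right and rows downward; lengths in m; the calibration is good to about 2 mm. A picture is of the moment at which its call begins: read the wrist's pose just before it. camera_params takes no time and is no camera call; for the wrist camera it gives the pose at the moment of the call.
- robot.close_job(): hands the job in; it is judged then, once.
The state is a dict: "time_s": time; "joint_pos": joint angles; "qd": joint speeds; "effort": joint torques, N m; "ee_pos": TCP position; "tool_rot": TCP orientation; "ft_force": force on the tool from outside, world axes, zero at the start; "torque": the same for the moment, N m; "grip_width": opening from 0.0 (shut) to 1.0 (fully open); "finger_force": force on a finger pad.
Only numpy, scipy, OpenCV 4.12 (cv2) and the standard library are available. Lean on these libraries where they do the work, as an engineer would, in place of code of your own. Each camera call takes 0.05 s, during which the arm holds its last target. There are 200 camera calls.

TASK

Two steel sleeves stand on the black mat: slide the one with the wide bore gently (lowered, not dropped) over the gauge pin of the cam fixture until it sits flat on the lift stage, and let go of it. Then take the red grip of the fixture's cam lever, swing the lever up until it points straight up, where the stage is at its highest lift, and finish while still holding the lever there by its grip, because it springs back when let go. Leave the narrow-bored sleeve and all the other loose things on the table where they are.

Things in the scene. Friction and masses are not known exactly. Their poses are not given: they have to be found in the camera images.
- fixture: Bright metal cam lift, fixed; place and yaw vary. Origin at table level. Base plate 200 (own x) x 190 (own y) x 12 mm, centred at own (0, 15) mm. Cam shaft along own y at x = 0, z = 55 mm, hub 32 mm wide. Lift stage with gauge pin at own (0, +50) mm. The lever swings in the plane own y = -90 mm, beside the plate; nearest part to its grip: a 116 mm tall post at own (70, -45) mm.
- cam_lever (a joint): Lever angle about the shaft. 0: level, grip towards the fixture's own -x (the robot); grows as the grip swings up. At 1.571 the lever points straight up and the stage is highest, 23 mm above its level at 0; past that (stop at 2.3) it sinks again. Starts at 0.05 to 0.35 and stays put there. A spring works against raising it: up to 6 N at the grip. Let go at the top, it falls back below 0.9.
- grip: Red grip of the cam lever: a cylinder 18 mm diameter, 56 mm long, parallel to the shaft (fixture's own y), revolving freely on the lever's end. Origin: its centre; in the fixture's frame x = -110 cos(angle), y = -126, z = 55 + 110 sin(angle) mm. The 12 mm lever arm lies 36 mm to its own +y side. Pinched across, fingers pointing down, it can be carried along its arc without turning the hand.
- stage_top (a point): Centre of the upper face of the steel lift stage (90 mm along the fixture's own x by 70 mm along y), at the foot of the gauge pin; 89 mm above the table at lever angle 0, up to 113 mm with the lever upright. The dark steel gauge pin stands here: 18 mm in diameter, 34 mm tall, its top 10 mm tapering to 6 mm.
- sleeve_wide: Loose steel sleeve, upright on the mat: a tube 30 mm outside diameter, 40 mm tall, with a bore of 20 mm right through, about 120 g; it fits the pin. Origin: centre of its underside, z axis up the bore. Left or right place on the mat varies.
- sleeve_narrow: Loose steel sleeve of the same outside size (30 mm diameter, 40 mm tall) but with a bore of only 8 mm: it does not fit the pin. Origin: centre of its underside. Stays where it is.
- mat: Black rubber mat, 140 mm (own x) by 220 mm (own y), 3 mm thick, fixed. Origin: centre of its underside. The sleeves stand on it side by side along its own y axis, about 100 mm apart.
- vial: Amber vial, 28 mm diameter, 50 mm tall, loose bystander. Origin: centre of its underside.
- bowl: Steel bowl, 90 mm diameter, 35 mm tall, loose bystander. Origin: centre of its underside.
- screwdriver: Screwdriver with blue handle, lying on the table, loose bystander. Origin: underside, lying along its own x.
- wrench: Steel wrench lying on the table, loose bystander. Origin: underside, lying along its own x.
- weight: Brass weight with a small grip, 32 mm diameter, 46 mm tall, loose bystander. Origin: centre of its underside.

How it is judged:
On the way:
1. the wide-bored sleeve sits flat on the stage, over the pin, let go, with the lever still down (below 0.6 rad) (horizontal distance between sleeve_wide and stage_top below 0.005 m and z of sleeve_wide in the frame of stage_top between -0.004 and 0.004 m and angle between sleeve_wide's own z axis and vertical below 0.12 rad and contact force between the fingers and sleeve_wide below 0.1 N and value of joint cam_lever below 0.6 rad), for 0.2 s.
At the end, for the whole second after the job is handed in: Fingers press on the red grip (over 0.5 N), lever still, within 0.14 rad of straight up (1.571); wide sleeve over the pin, within 5 mm of the stage centre, 4 mm of its face, 0.12 rad of upright, not touched; narrow sleeve and bystanders within 30 mm of their start (horizontal distance between sleeve_wide and stage_top below 0.005 m and z of sleeve_wide in the frame of stage_top between -0.004 and 0.004 m and angle between sleeve_wide's own z axis and vertical below 0.12 rad and contact force between the fingers and sleeve_wide below 0.1 N and value of joint cam_lever between 1.431 and 1.711 rad and velocity of joint cam_lever between -0.1 and 0.1 rad/s and contact force between the fingers and grip above 0.5 N and distance of each of sleeve_narrow, vial, bowl, screwdriver, wrench, weight from where it was at the start of the episode below 0.03 m); the arm keeps its last pose, push and grip.
It fails at once if the narrow-bored sleeve is moved more than 30 mm (distance of sleeve_narrow from where it was at the start of the episode above 0.03 m).
It fails at once if a bystander (vial, bowl, screwdriver, wrench, weight) is moved more than 30 mm (distance of any of vial, bowl, screwdriver, wrench, weight from where it was at the start of the episode above 0.03 m).
It fails at once if the wide-bored sleeve is dropped (falls faster than 0.5 m/s out of the fingers) (linear speed of sleeve_wide above 0.5 m/s and contact force between the fingers and sleeve_wide below 0.05 N).
It also fails if it takes over 50 s, if anything falls off the work surface, if the arm or the gripper's body presses on something with over 40 N, if the wrist force passes 120 N, or if a joint passes its speed limit or range.

## Working session

There is one attempt and no reset: what is moved stays moved. The work goes in short steps, Python scripts to look and compute and a shell command to move; the robot and the scene stay as the last step left them, time stands still between calls to the robot, and variables do not carry over. Pictures are saved under pics/ and viewed, at most 10 in all, crops included, and the job is handed in when it is done.

```bash
ls; mkdir -p pics; cat > h.py <<'E'
import numpy as np, cv2, pickle
from cell import robot
def K(p,h=420):
    f=h/2/np.tan(np.radians(p["vertical_fov"])/2)
    return np.array([[f,0,p["cx"]],[0,f,p["cy"]],[0,0,1.]])
def shot(name,tag=None):
    p=robot.camera_params(name); im,d=robot.camera(name)
    if tag:
        cv2.imwrite(f"pics/{tag}.png",im[:,:,::-1]); pickle.dump((p,im,d),open(f"pics/{tag}.pkl","wb"))
    return p,im,d
def load(tag): return pickle.load(open(f"pics/{tag}.pkl","rb"))
def ray(p,uv):
    n=cv2.undistortPoints(np.array(uv,float).reshape(-1,1,2),K(p),np.array(p["distortion"],float)).reshape(-1,2)
    R=np.array(p["R"]);t=np.array(p["t"])
    return -R.T@t, np.c_[n,np.ones(len(n))]@R
def onplane(p,uv,z):
    o,d=ray(p,uv); return o+d*((z-o[2])/d[:,2])[:,None]
def pts(p,uv,dep):
    o,d=ray(p,uv); return o+d*np.array(dep)[:,None]
def proj(p,X):
    r=cv2.Rodrigues(np.array(p["R"],float))[0]
    return cv2.projectPoints(np.array(X,float).reshape(-1,1,3),r,np.array(p["t"],float),K(p),np.array(p["distortion"],float))[0].reshape(-1,2)
def tri(views):
    A=np.zeros((3,3));b=np.zeros(3)
    for p,uv in views:
        o,d=ray(p,[uv]);d=d[0]/np.linalg.norm(d[0]);M=np.eye(3)-np.outer(d,d);A+=M;b+=M@o
    return np.linalg.solve(A,b)
E
python3 - <<'E'
from h import *
for n in("top","scene"):
    p,im,d=shot(n,n+"0"); print(n,p)
print(robot.state())
E
```

```text
pics
top {'vertical_fov': 51.33089567527944, 'cx': 277.85031762019014, 'cy': 211.42343121578702, 'distortion': array([-0.09491897,  0.        ,  0.        ,  0.        ,  0.        ]), 'R': array([[-2.72490525e-02, -9.99617940e-01, -4.63292936e-03],
       [-9.85359631e-01,  2.76400892e-02, -1.68233238e-01],
       [ 1.68297017e-01, -1.90947584e-05, -9.85736331e-01]]), 't': array([-0.03060373,  0.56170951,  1.05127286])}
scene {'vertical_fov': 44.74879020132066, 'cx': 277.2581260300785, 'cy': 211.12658704008038, 'distortion': array([-0.01008501,  0.        ,  0.        ,  0.        ,  0.        ]), 'R': array([[ 0.0922818 ,  0.99564795,  0.01300887],
       [ 0.75687335, -0.06164975, -0.6506474 ],
       [-0.64701376,  0.06988898, -0.75926855]]), 't': array([-0.02061208, -0.39104176,  1.69600782])}
{'time_s': 0.1, 'joint_pos': array([-1.26398207e+00,  2.87119646e-01,  1.57802269e+00, -1.96977747e-05,
        1.27859755e+00, -1.50014873e-01]), 'qd': array([-0.0003381 , -0.0035342 , -0.0036883 , -0.00063389,  0.00187744,
       -0.00113958]), 'effort': array([ 5.01962986e-04, -4.07298803e+01, -2.93698400e+01, -1.77957477e-04,
        3.40641483e-03, -4.64250888e-06]), 'ee_pos': array([ 0.29757863, -0.60520708,  0.2300614 ]), 'tool_rot': array([-3.05790922e+00, -7.10886310e-01,  2.93489644e-04]), 'ft_force': array([ 0.18985991, -0.28110034,  0.18190786]), 'torque': array([ 0.00046465, -0.00760909, -0.0051025 ]), 'finger_force': 0.0, 'grip_width': 1.0008488014736434}
```

View pics/top0.png

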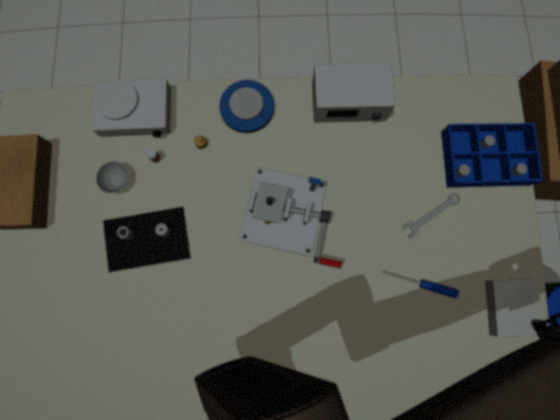

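View pics/scene0.png

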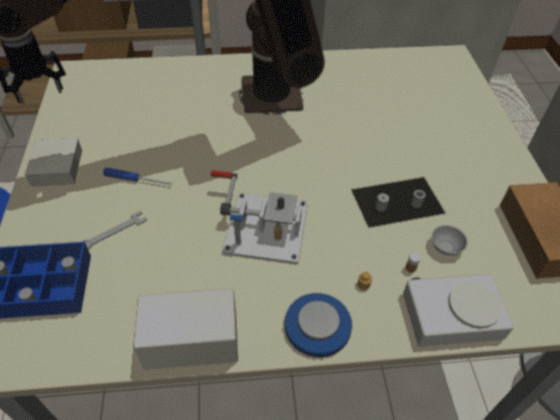

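The top view shows the mat with the wide sleeve (dark bore) at about (124,232) and the narrow one at (161,229). The pin is at (270,201) and the red grip at (328,262). In the scene view the wide sleeve is at (419,198), the narrow at (382,202), the pin at (281,204) and the grip at (223,174).

```bash
python3 - <<'E'
from h import *
T=load("top0");S=load("scene0")
def red(v,box):
    p,im,d=v;x0,y0,x1,y1=box;h=cv2.cvtColor(im,cv2.COLOR_RGB2HSV)
    m=(((h[...,0]<8)|(h[...,0]>172))&(h[...,1]>150)&(h[...,2]>60)).astype(np.uint8)
    k=np.zeros_like(m);k[y0:y1,x0:x1]=1;m*=k
    ys,xs=np.nonzero(m); return np.array([xs.mean(),ys.mean()]),cv2.minAreaRect(np.c_[xs,ys].astype(np.float32)),len(xs)
rt=red(T,(300,245,360,280));rs=red(S,(200,160,250,190));print(rt,rs)
print("grip",tri([(T[0],rt[0]),(S[0],rs[0])]))
for c in rt[1],:
    b=cv2.boxPoints(c);print(onplane(T[0],b,.07))
# sleeves: bright blobs on mat in top
def brt(v,box,th):
    p,im,d=v;x0,y0,x1,y1=box;g=cv2.cvtColor(im,cv2.COLOR_RGB2GRAY)[y0:y1,x0:x1]
    m=(g>th).astype(np.uint8);n,l,s,c=cv2.connectedComponentsWithStats(m)
    return [(c[i]+[x0,y0],s[i]) for i in range(1,n) if s[i,4]>8]
print(brt(T,(112,220,140,245),75));print(brt(T,(148,218,175,243),75))
print(brt(S,(408,184,430,212),75));print(brt(S,(372,188,394,214),75))
print("wide",tri([(T[0],(124,231)),(S[0],(419,193))]),"narrow",tri([(T[0],(161,229)),(S[0],(382,196))]))
print("pin",tri([(T[0],(270,200)),(S[0],(281,201))]))
big=lambda v,x0,y0,x1,y1,s:cv2.resize(v[1][y0:y1,x0:x1,::-1],None,fx=s,fy=s,interpolation=cv2.INTER_CUBIC)
a=big(T,230,160,355,275,4);b=big(S,200,160,320,270,4)
c=np.zeros((460,0,3),np.uint8)
a=cv2.resize(a,(400,368));b=cv2.resize(b,(400,367))
o=np.zeros((590,800,3),np.uint8);o[:368,:400]=a;o[:367,400:]=b
e=big(T,100,205,195,275,3);f=big(S,350,170,450,235,3);o[375:375+210,:285]=e;o[375:375+195,400:700]=f
cv2.imwrite("pics/crop1.png",np.clip(o*1.5,0,255).astype(np.uint8))
E
```

```text
(array([330.18965517, 262.23275862]), ((330.29412841796875, 262.32354736328125), (21.585670471191406, 5.3357834815979), 14.03624439239502), 116) (array([220.68235294, 173.57647059]), ((220.59019470214844, 173.50820922851562), (19.19357681274414, 4.345715522766113), 5.19442892074585), 85)
grip [ 0.42871779 -0.1702805   0.06717108]
[[ 0.4292631  -0.14261228  0.07      ]
 [ 0.44166418 -0.14626469  0.07      ]
 [ 0.42749523 -0.19649081  0.07      ]
 [ 0.41513013 -0.1927525   0.07      ]]
[]
[(array([160.94318182, 228.92045455]), array([ 8,  6, 11, 11, 88], dtype=int32))]
[(array([419.08571429, 193.88571429]), array([ 6,  6, 11,  9, 70], dtype=int32))]
[(array([383. , 197.5]), array([ 6,  5, 11, 10, 88], dtype=int32))]
wide [0.52174855 0.34648372 0.04622758] narrow [0.52406778 0.24865015 0.0463406 ]
pin [ 0.57792227 -0.02672145  0.11144767]
```

View pics/crop1.png

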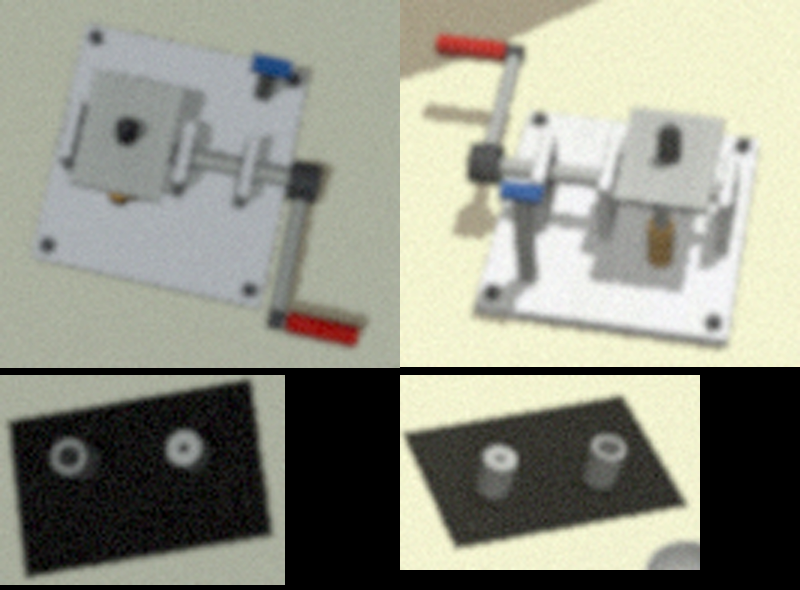

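```bash
python3 -m pendant '0 0 0 0 0 -9.66 1;0 0 0 0 0 -9.66 1;0 0 0 0 0 -9.66 1;0 0 0 0 0 -9.66 1;0 0 0 0 0 -9.66 1;5.4 1.5 0 0 0 0 1;5.4 1.5 0 0 0 0 1;5.4 1.5 0 0 0 0 1;5.4 1.5 0 0 0 0 1;5.4 1.5 0 0 0 0 1;5.4 1.5 0 0 0 0 1'
python3 -m pendant '5.4 1.5 0 0 0 0 1;5.4 1.5 0 0 0 0 1;5.4 1.5 0 0 0 0 1;5.4 -1.9 0 0 0 0 1;5.4 -1.9 0 0 0 0 1;5.4 -1.9 0 0 0 0 1;5.4 -1.9 0 0 0 0 1;5.4 -1.9 0 0 0 0 1;5.4 -1.9 0 0 0 0 1'
python3 -m pendant '5.4 -1.9 0 0 0 0 1;5.4 -1.9 0 0 0 0 1;5.4 -1.9 0 0 0 0 1;0 0 0 0 0 0 1;0 0 0 0 0 0 1'
python3 - <<'E'
from h import *
s=robot.state();p,im,d=shot("wrist","w1");print(s["ee_pos"],s["tool_rot"],s["joint_pos"])
print(-p["R"].T@p["t"],p["R"]);print(proj(p,[[.5217,.3465,.043],[.524,.2487,.043]]))
E
```

```text
time_s: 1.48
ee_pos: [0.4717, -0.3158, 0.2309]
tool_rot: [-2.501, -1.9, 0.0]
ft_force: [0.3, -0.4, 0.3]
grip_width: 1.001
finger_force: 0.0
time_s: 2.6
ee_pos: [0.5341, 0.1708, 0.2309]
tool_rot: [-2.501, -1.901, 0.001]
ft_force: [1.5, -0.3, -0.2]
grip_width: 0.995
finger_force: 0.0
time_s: 3.22
ee_pos: [0.5228, 0.3402, 0.2305]
tool_rot: [2.5, 1.902, -0.002]
ft_force: [-0.1, 0.2, -0.3]
grip_width: 0.997
finger_force: 0.0
[0.52284206 0.34023613 0.2305446 ] [ 2.50039648e+00  1.90186608e+00 -2.49904029e-03] [ 4.14616138e-01  1.76737556e-01  1.70831264e+00 -4.75129776e-04
  1.25807014e+00  6.85024965e-01]
[0.54109885 0.40646043 0.37320054] [[ 9.63669226e-01 -2.67098498e-01  1.21393494e-04]
 [-2.56932597e-01 -9.26867112e-01  2.73684121e-01]
 [-7.29881019e-02 -2.63772155e-01 -9.61819623e-01]]
[[278.98876555 184.96705195]
 [306.88907269 275.24399535]]
```

View pics/w1.png

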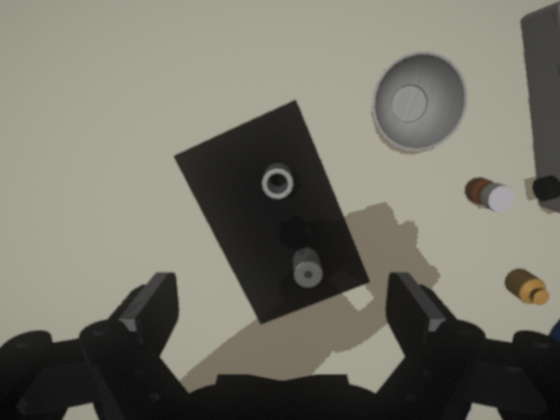

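The wrist view shows the wide sleeve's rim around (278,182) and the narrow sleeve, in shadow, at (308,273). Both agree with the predicted positions; next I refine the rim.

```bash
cat >> h.py <<'E'
def rim(v,c,r=26,th=None):
    p,im,d=v;g=cv2.cvtColor(im,cv2.COLOR_RGB2GRAY);x,y=int(c[0]),int(c[1])
    w=g[y-r:y+r,x-r:x+r]
    t,m=cv2.threshold(w,th or 0,255,cv2.THRESH_BINARY|(0 if th else cv2.THRESH_OTSU))
    cs=cv2.findContours(m,cv2.RETR_EXTERNAL,cv2.CHAIN_APPROX_NONE)[0];k=max(cs,key=cv2.contourArea)
    e=cv2.fitEllipse(k);return np.array(e[0])+[x-r,y-r],e[1],t
E
python3 - <<'E'
from h import *
W=load("w1");T=load("top0");S=load("scene0")
c,ax,t=rim(W,(278,182));print(c,ax,t);print("z=.043:",onplane(W[0],[c],.043))
cs=rim(S,(419,194),11,90);ct=rim(T,(123,231),12,55);print(cs,ct)
print(tri([(W[0],c),(T[0],ct[0]),(S[0],cs[0])]),tri([(W[0],c),(S[0],cs[0])]))
E
```

```text
[276.97595024 182.84897232] (30.52030372619629, 30.666950225830078) 73.0
z=.043: [[0.52041006 0.34897193 0.043     ]]
(array([419.18942356, 194.05906963]), (6.180788993835449, 9.771856307983398), 90.0) (array([122.46381187, 231.7470026 ]), (10.836446762084961, 11.329304695129395), 55.0)
[0.52055901 0.34965768 0.04189765] [0.5207604  0.34930913 0.04178906]
```

```bash
python3 -m pendant '0.8 -0.45 4 0 0 0 1;0 0 5 0 0 0 1;0 0 5 0 0 0 1;0 0 4 0 0 0 1;0 0 2 0 0 0 1;0 0 1.7 0 0 0 1;0 0 0 0 0 0 1;0 0 0 0 0 0 -0.1;0 0 0 0 0 0 -0.5;0 0 0 0 0 0 -1;0 0 0 0 0 0 -1;0 0 0 0 0 0 -1' 50
```

```text
time_s: 4.78
ee_pos: [0.5219, 0.3498, 0.0155]
tool_rot: [2.501, 1.901, 0.003]
ft_force: [-0.9, -0.1, 5.1]
grip_width: 0.334
finger_force: 49.7
```

```bash
python3 -m pendant '0 0 -1.5 0 0 0 -1;0 0 -4 0 0 0 -1;0 0 -5 0 0 0 -1;0 0 -5 0 0 0 -1;0 0 -5 0 0 0 -1;-2 0.9 -3 0 0 0 -1;-5 1.9 0 0 0 0 -1;-5 1.9 0 0 0 0 -1;-5 1.9 0 0 0 0 -1;-5 1.9 0 0 0 0 -1;-5 1.9 0 0 0 0 -1;-5 1.9 0 0 0 0 -1'
python3 -m pendant '-5 1.9 0 0 0 0 -1;-3.8 1.2 0 0 0 0 -1;0 0 0 0 0 0 -1;0 0 0 0 0 0 -1;0 0 0 0 0 0 -1'
python3 - <<'E'
from h import *
s=robot.state();p,im,d=shot("wrist","w2");print(s["ee_pos"],s["tool_rot"],s["finger_force"],s["ft_force"],s["torque"])
print(proj(p,[[.578,-.0267,.125],s["ee_pos"]]))
E
```

```text
time_s: 6.28
ee_pos: [0.5532, 0.0065, 0.2492]
tool_rot: [-2.501, -1.901, 0.001]
ft_force: [0.3, 0.2, -1.5]
grip_width: 0.335
finger_force: 49.5
time_s: 6.9
ee_pos: [0.56, -0.0837, 0.2492]
tool_rot: [-2.499, -1.903, 0.0]
ft_force: [0.1, 0.1, -1.9]
grip_width: 0.338
finger_force: 49.5
[ 0.55999123 -0.08373384  0.24919383] [-2.49913461e+00 -1.90259588e+00  1.44163307e-04] 49.528354816138744 [ 0.14469612  0.13644393 -1.87078725] [ 0.03127446 -0.05333537  0.00572377]
[[284.83474688 129.15976835]
 [282.02729094 277.4295878 ]]
```

View pics/w2.png

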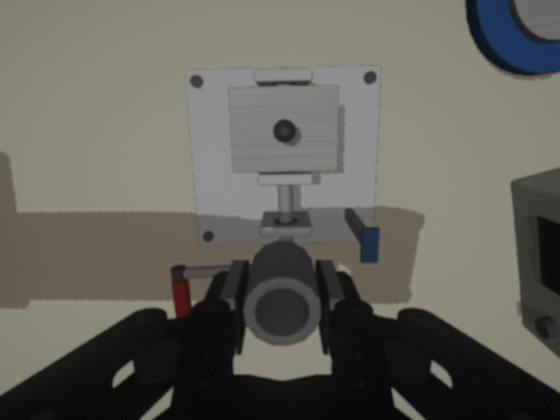

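The wrist view shows the held sleeve with its rim at about (283,308). The pin is at (285,131) and the stage quad spans (229,88) to (338,170), with the fixture square to the hand.

```bash
python3 - <<'E'
from h import *
W=load("w2");T=load("top0");S=load("scene0");p,im,d=W
g=cv2.cvtColor(im,cv2.COLOR_RGB2GRAY)
w=g[112:150,266:304];t,m=cv2.threshold(w,70,255,cv2.THRESH_BINARY_INV)
k=max(cv2.findContours(m,0,1)[0],key=cv2.contourArea);(cx,cy),r=cv2.minEnclosingCircle(k);M=cv2.moments(k)
e=cv2.fitEllipse(k);print("pin",cx+266,cy+112,r,"mom",M["m10"]/M["m00"]+266,M["m01"]/M["m00"]+112,e)
# stage plane from depth
ys,xs=np.mgrid[92:166:4,240:330:4];ok=np.hypot(xs-285,ys-131)>18
P=pts(p,np.c_[xs[ok],ys[ok]],d[ys[ok],xs[ok]]);print("stage z depth",np.median(P[:,2]),P[:,2].std())
q=[(229,88),(337,86),(338,170),(233,172)]
for z in(.092,.095,.098):
    C=onplane(p,q,z);print(z,C.mean(0),[round(np.linalg.norm(C[i]-C[i-1])*1e3,1) for i in range(4)],np.degrees(np.arctan2(*(C[1]-C[0])[1::-1])))
for z in (.095,.112,.128): print(z,onplane(p,[(cx+266,cy+112)],z))
print("dep tri stage", [tri([(p,a),(T[0],b)]) for a,b in ((np.mean(q,0),(269.5,201.5)),)])
s=[0.55999123,-0.08373384,0.24919]
print("sleeve pred bottom/top",proj(p,[np.add(s,[0,0,-.0125]),np.add(s,[0,0,.0275])]))
o=im[220:350,190:370,::-1];cv2.imwrite("pics/c2.png",np.clip(cv2.resize(o,None,fx=4,fy=4)*2.0,0,255).astype(np.uint8))
y,x=308,283;print(d[300:345:6,283],d[308,240:330:6])
E
```

```text
pin 284.79999923706055 130.79999923706055 11.449118614196777 mom 284.513698630137 130.8876712328767 ((18.512775421142578, 18.88102149963379), (20.885025024414062, 22.37490463256836), 145.05160522460938)
stage z depth 0.09075260266427643 0.0006936726872005584
0.092 [ 0.57734735 -0.02836358  0.092     ] [np.float64(68.3), np.float64(87.1), np.float64(68.2), np.float64(89.7)] -14.418374215059542
0.095 [ 0.57735474 -0.02825692  0.095     ] [np.float64(67.6), np.float64(86.3), np.float64(67.5), np.float64(88.8)] -14.418374215059549
0.098 [ 0.57736213 -0.02815027  0.098     ] [np.float64(66.9), np.float64(85.4), np.float64(66.8), np.float64(87.9)] -14.418374215059542
0.095 [[ 0.57761508 -0.02897309  0.095     ]]
0.112 [[ 0.57764206 -0.02832771  0.112     ]]
0.128 [[ 0.57766744 -0.0277203   0.128     ]]
dep tri stage [array([ 0.57745541, -0.02704369,  0.09526813])]
sleeve pred bottom/top [[282.0035718  265.94892574]
 [282.09465389 310.04976519]]
[0.15873252 0.1537336  0.14933227 0.14369489 0.13997224 0.13633648
 0.13322696 0.13265443] [0.11789268 0.12902002 0.12858854 0.1398902  0.14678738 0.
 0.15215582 0.15324612 0.15181103 0.14927799 0.1451543  0.13776717
 0.12880722 0.12953785 0.11862236]
```

View pics/c2.png

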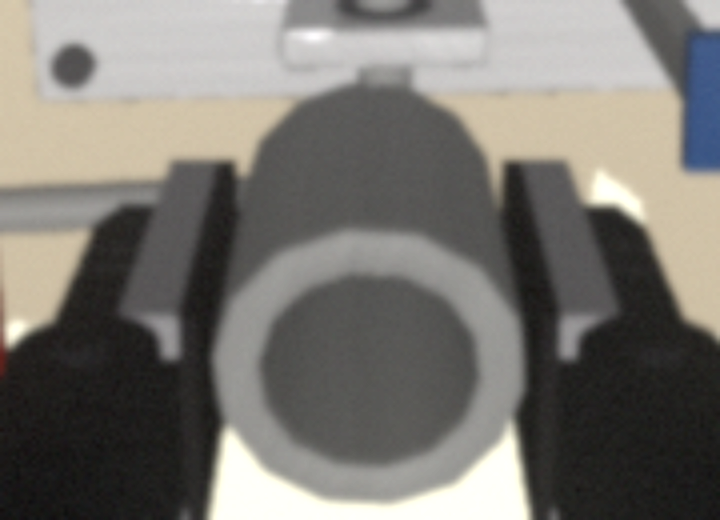

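Rim centre is at about (282.5,311.2) against a predicted (282.1,310), so the sleeve sits centred in the hand. The pin is at about (0.5776, -0.0280) and the stage at z ≈ 0.091.

```bash
python3 -m pendant '3 0.1 0 0 0 0 -1;2.85 0.1 0 0 0 0 -1;0 0 4 0 0 0 -1;0 0 4 0 0 0 -1;0 0 2 0 0 0 -1;0 0 0 0 0 0 -1;0 0 0 0 0 0 -1'
python3 -m pendant '0 0 0.7 0 0 0 -1;0 0 0.7 0 0 0 -1;0 0 0.7 0 0 0 -1;0 0 0 0 0 0 -1'
```

```text
time_s: 7.82
ee_pos: [0.5791, -0.0293, 0.1513]
tool_rot: [2.499, 1.9, 0.003]
ft_force: [0.1, 0.2, -1.3]
grip_width: 0.335
finger_force: 49.5
time_s: 8.32
ee_pos: [0.5775, -0.0286, 0.1277]
tool_rot: [-2.5, -1.899, -0.0]
ft_force: [0.4, 2.6, -1.0]
grip_width: 0.336
finger_force: 49.6
```

```bash
python3 -m pendant '0.1 0 0 0 0 0 -1;0 0 0.4 0 0 0 -1;0 0 0.4 0 0 0 -1;0 0 0 0 0 0 -1'
```

```text
time_s: 8.82
ee_pos: [0.5776, -0.0279, 0.1196]
tool_rot: [-2.5, -1.9, 0.001]
ft_force: [-0.4, 3.2, -1.0]
grip_width: 0.335
finger_force: 49.6
```

```bash
python3 -m pendant '0.08 0 0 0 0 0 -1;0 0 0.3 0 0 0 -1;0 0 0.3 0 0 0 -1;0 0 0 0 0 0 -1'
python3 -m pendant '0 0 0.3 0 0 0 -1;0 0 0.2 0 0 0 -1;0 0 0 0 0 0 -1'
```

```text
time_s: 9.32
ee_pos: [0.5782, -0.0275, 0.114]
tool_rot: [2.501, 1.901, -0.0]
ft_force: [-0.5, 1.0, -1.7]
grip_width: 0.335
finger_force: 49.6
time_s: 9.7
ee_pos: [0.5783, -0.0275, 0.109]
tool_rot: [2.501, 1.901, -0.0]
ft_force: [-0.5, 1.3, -1.3]
grip_width: 0.332
finger_force: 49.6
```

```bash
python3 -m pendant '0 0 0.2 0 0 0 -1;0 0 0.2 0 0 0 -1;0 0 0 0 0 0 -1'
python3 -m pendant '0 0 0.15 0 0 0 -1;0 0 0 0 0 0 -1;0 0 0 0 0 0 -1'
```

```text
time_s: 10.07
ee_pos: [0.5783, -0.0275, 0.1051]
tool_rot: [2.501, 1.901, -0.0]
ft_force: [-0.9, 1.7, -1.4]
grip_width: 0.334
finger_force: 49.6
time_s: 10.45
ee_pos: [0.5783, -0.0275, 0.1037]
tool_rot: [2.501, 1.901, -0.0]
ft_force: [-1.0, 1.1, -1.6]
grip_width: 0.335
finger_force: 49.6
```

```bash
python3 -m pendant '0 0 0.1 0 0 0 -1;0 0 0 0 0 0 -1'
python3 -m pendant '0 0 0.1 0 0 0 -1;0 0 0 0 0 0 -1'
```

```text
time_s: 10.7
ee_pos: [0.5783, -0.0275, 0.1031]
tool_rot: [-2.501, -1.901, 0.0]
ft_force: [-1.7, 1.5, 0.8]
grip_width: 0.338
finger_force: 49.8
time_s: 10.95
ee_pos: [0.5784, -0.0275, 0.1026]
tool_rot: [-2.501, -1.901, 0.0]
ft_force: [-4.3, 1.4, 4.7]
grip_width: 0.337
finger_force: 50.1
```

```bash
python3 -m pendant '0 0 0 0 0 0 -0.2;0 0 0 0 0 0 0;0 0 0 0 0 0 0.5;0 0 0 0 0 0 1;0 0 0 0 0 0 1;0 0 0 0 0 0 1;0 0 -2 0 0 0 1;0 0 -5 0 0 0 1;0 0 -5 0 0 0 1;-3 0 -2 0 0 0 1;-3 0 0 0 0 0 1;0 0 0 0 0 0 1'
python3 - <<'E'
from h import *
p,im,d=shot("wrist","w3");s=robot.state();print(s["ee_pos"],s["grip_width"])
cv2.imwrite("pics/w3b.png",np.clip(im[:,:,::-1]*1.3,0,255).astype(np.uint8))
print(proj(p,[[.578,-.0275,.131]]))
h=cv2.cvtColor(im,cv2.COLOR_RGB2HSV);m=((h[...,0]<8)|(h[...,0]>172))&(h[...,1]>150)&(h[...,2]>50)
ys,xs=np.nonzero(m);print(len(xs),xs.mean(),ys.mean(),xs.min(),xs.max(),ys.min(),ys.max())
E
```

```text
time_s: 12.45
ee_pos: [0.5623, -0.0867, 0.244]
tool_rot: [2.502, 1.896, 0.002]
ft_force: [0.0, 0.5, -0.2]
grip_width: 1.003
finger_force: 0.0
[ 0.5623223  -0.08573531  0.24322803] 0.997284795445228
[[280.04774589 127.45673022]]
348 180.82758620689654 311.0948275862069 173 186 283 331
```

View pics/w3b.png

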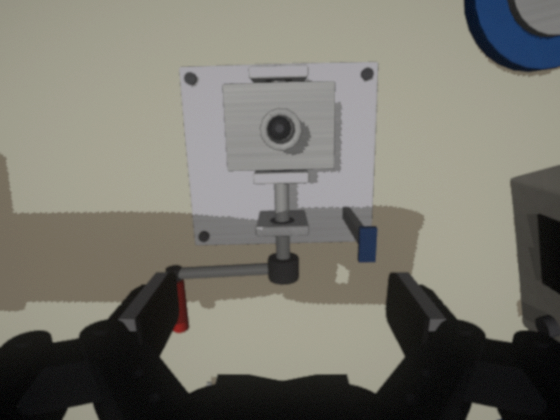

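The sleeve is seated on the pin, rim at about (280,128) as predicted. The red grip shows at about (181,311), partly hidden by the left finger.

```bash
python3 - <<'E'
from h import *
p,im,d=load("w3")
h=cv2.cvtColor(im,cv2.COLOR_RGB2HSV);m=((h[...,0]<8)|(h[...,0]>172))&(h[...,1]>150)&(h[...,2]>50)
for r in (288,295,303,320,326):
    x=np.nonzero(m[r])[0];print(r,x.min(),x.max(),onplane(p,[((x.min()+x.max())/2,r)],.067)[0])
S=shot("scene","s3");im=S[1];h=cv2.cvtColor(im,cv2.COLOR_RGB2HSV);m=((h[...,0]<8)|(h[...,0]>172))&(h[...,1]>150)&(h[...,2]>60)
m[:160]=0;m[190:]=0;m[:,:200]=0;m[:,250:]=0
ys,xs=np.nonzero(m);print(len(xs),xs.mean(),ys.mean())
E
python3 -m pendant '-4 -3.6 0 0 0 0 1;-4 -3.6 0 0 0 0 1;-4.1 -3.6 0 0 0 0 1;0 0 4 0 0 0 1;0 0 4 0 0 0 1;0 0 2 0 0 0 1;0 0 0 0 0 0 1;0 0 0 0 0 0 1'
```

```text
288 178 182 [ 0.43820685 -0.15238944  0.067     ]
295 178 183 [ 0.43593357 -0.15990024  0.067     ]
303 179 184 [ 0.43371669 -0.16872424  0.067     ]
320 178 185 [ 0.42672401 -0.18735624  0.067     ]
326 174 186 [ 0.42266861 -0.19367396  0.067     ]
69 221.33333333333334 174.14492753623188
time_s: 13.55
ee_pos: [0.4266, -0.1729, 0.143]
tool_rot: [2.499, 1.901, 0.001]
ft_force: [0.1, 0.3, -0.3]
grip_width: 1.0
finger_force: 0.0
```

```bash
python3 -m pendant '0 0.13 3 0 0 0 1;0 0 3 0 0 0 1;0 0 2 0 0 0 1;0 0 1.5 0 0 0 1;0 0 0 0 0 0 1;0 0 0 0 0 0 0;0 0 0 0 0 0 -0.5;0 0 0 0 0 0 -1;0 0 0 0 0 0 -1;0 0 0 0 0 0 -1' 40
```

```text
time_s: 14.8
ee_pos: [0.427, -0.1733, 0.047]
tool_rot: [-2.5, -1.902, 0.001]
ft_force: [-0.0, 0.2, 0.8]
grip_width: 0.196
finger_force: 38.9
```

```bash
python3 -c "
import numpy as np
a=np.linspace(.10,1.571,25);y=11*(np.cos(a[0])-np.cos(a));z=-11*(np.sin(a)-np.sin(a[0]))
print(np.c_[np.diff(y),np.diff(z)].round(2).tolist())"
```

```text
[[0.09, -0.67], [0.13, -0.66], [0.17, -0.65], [0.21, -0.64], [0.25, -0.63], [0.29, -0.61], [0.32, -0.59], [0.36, -0.57], [0.39, -0.55], [0.43, -0.52], [0.46, -0.5], [0.49, -0.47], [0.51, -0.44], [0.54, -0.4], [0.56, -0.37], [0.58, -0.34], [0.6, -0.3], [0.62, -0.26], [0.64, -0.22], [0.65, -0.18], [0.66, -0.14], [0.67, -0.1], [0.67, -0.06], [0.67, -0.02]]
```

```bash
python3 -m pendant '0 0.09 -0.67 0 0 0 -1;0 0.13 -0.66 0 0 0 -1;0 0.17 -0.65 0 0 0 -1;0 0.21 -0.64 0 0 0 -1;0 0.25 -0.63 0 0 0 -1;0 0.29 -0.61 0 0 0 -1;0 0 0 0 0 0 -1' 60
```

```text
time_s: 15.68
ee_pos: [0.437, -0.1758, 0.0859]
tool_rot: [-2.498, -1.899, 0.003]
ft_force: [-6.9, 1.3, 3.9]
grip_width: 0.191
finger_force: 59.3
```

```bash
python3 -m pendant '0 0.32 -0.59 0 0 0 -1;0 0.36 -0.57 0 0 0 -1;0 0.39 -0.55 0 0 0 -1;0 0.43 -0.52 0 0 0 -1;0 0.46 -0.5 0 0 0 -1;0 0.49 -0.47 0 0 0 -1;0 0 0 0 0 0 -1'
python3 -m pendant '0 0.51 -0.44 0 0 0 -1;0 0.54 -0.4 0 0 0 -1;0 0.56 -0.37 0 0 0 -1;0 0.58 -0.34 0 0 0 -1;0 0.6 -0.3 0 0 0 -1;0 0.62 -0.26 0 0 0 -1;0 0 0 0 0 0 -1'
```

```text
time_s: 16.55
ee_pos: [0.4601, -0.1818, 0.1188]
tool_rot: [-2.495, -1.898, 0.004]
ft_force: [-11.1, 3.7, 9.3]
grip_width: 0.185
finger_force: 60.0
time_s: 17.42
ee_pos: [0.4958, -0.1909, 0.1417]
tool_rot: [-2.5, -1.9, -0.005]
ft_force: [-5.9, 7.3, 11.0]
grip_width: 0.187
finger_force: 60.1
```

```bash
python3 -m pendant '0 0.64 -0.22 0 0 0 -1;0 0.65 -0.18 0 0 0 -1;0 0.66 -0.14 0 0 0 -1;0 0.67 -0.1 0 0 0 -1;0 0.67 -0.06 0 0 0 -1;0 0.67 -0.02 0 0 0 -1;0 0 0 0 0 0 -1;0 0 0 0 0 0 -1'
python3 - <<'E'
from h import *
p,im,d=shot("wrist","w4");s=robot.state();print(s["ee_pos"],s["grip_width"],s["finger_force"],s["ft_force"])
S=shot("scene","s4");T=shot("top","t4")
o=np.zeros((590,800,3),np.uint8);o[:315,:420]=cv2.resize(im[:,:,::-1],(420,315))
o[:330,430:790]=cv2.resize(S[1][150:260,200:320,::-1],(360,330));o[340:565,:250]=cv2.resize(T[1][150:265,230:355,::-1],(250,225))
cv2.imwrite("pics/m4.png",np.clip(o*1.4,0,255).astype(np.uint8))
def red(im,x0,y0,x1,y1):
    h=cv2.cvtColor(im,cv2.COLOR_RGB2HSV);m=((h[...,0]<8)|(h[...,0]>172))&(h[...,1]>150)&(h[...,2]>50)
    ys,xs=np.nonzero(m[y0:y1,x0:x1]);return xs.mean()+x0,ys.mean()+y0,len(xs)
print(red(S[1],180,100,260,220),red(T[1],300,180,380,270))
E
```

```text
time_s: 18.42
ee_pos: [0.5352, -0.201, 0.1489]
tool_rot: [2.501, 1.899, 0.01]
ft_force: [-0.4, 7.2, 6.4]
grip_width: 0.188
finger_force: 59.8
[ 0.53520504 -0.20095354  0.14885872] 0.1887740922984575 59.82133090496063 [-1.17165062  7.770455    6.79356394]
(np.float64(213.85), np.float64(177.475), 40) (np.float64(nan), np.float64(nan), 0)<stdin>:9: RuntimeWarning: Mean of empty slice.
  ret = ret.dtype.type(ret / rcount)
```

View pics/m4.png

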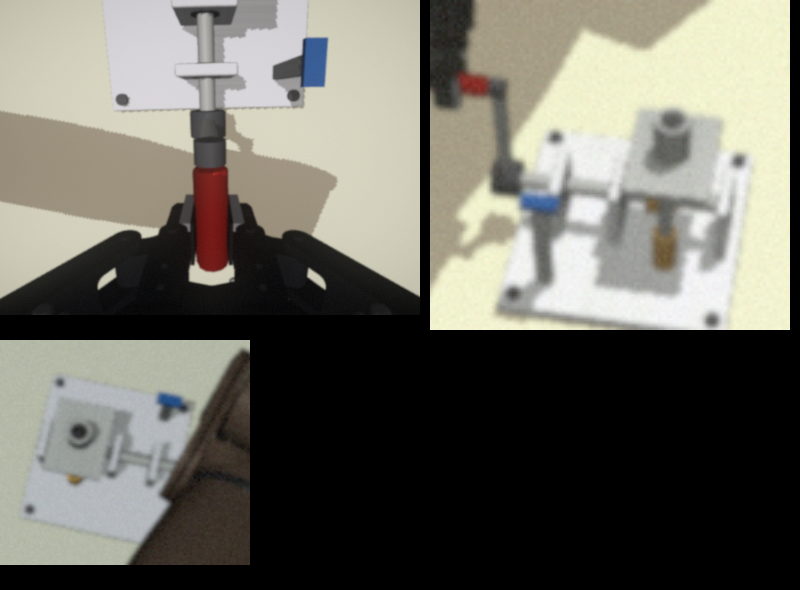

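The lever end lies in line above the shaft in the wrist view and the sleeve stands on the raised stage in the scene view. By the geometry, the angle is within about 0.05 rad of upright.

```bash
python3 -m pendant '0 0 0 0 0 0 -1;0 0 0 0 0 0 -1;0 0 0 0 0 0 -1;0 0 0 0 0 0 -1' && python3 -c "
from cell import robot
print(robot.state()['ee_pos']);print(robot.close_job())"
```

```text
time_s: 19.08
ee_pos: [0.5352, -0.201, 0.1489]
tool_rot: [2.501, 1.899, 0.011]
ft_force: [0.0, 6.8, 6.9]
grip_width: 0.186
finger_force: 59.8
[ 0.53518485 -0.20098019  0.1488504 ]
the job is handed in; nothing more can be done
None
```

The job is handed in at about 19 s: the wide sleeve sits on the gauge pin, and the gripper still holds the cam lever by its red grip, within about 0.05 rad of straight up by my measurement; the hand-in returned no verdict.

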